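# Open the filter panel of the bench dust extractor with its service key

## Task

Open the bench dust extractor for a filter change: take the red-handled service key from the wooden block, put its square fully home in the latch of the white top panel and turn it anticlockwise as far as it goes, up to a quarter turn, so that the panel is free and springs up a little as you draw the key out. Stand the key back in its hole in the block, then swing the panel up and over until it rests fully open by itself. Do not force anything and do not push the small tools and tins about.

Things in the scene. Friction and masses are not known exactly. Their poses are not given: they have to be found in the camera images.
- service_key: loose upright service key, 0.1 kg; origin: tip of its square, z up the key. From the tip: 10x10 mm steel square (sides along key x, y), 18 mm long, its last 4 mm tapering to a round 8 mm point; shoulder disc 30 mm across, z 18 to 23 mm; round neck 14 mm; red paddle with black inlay, 50 (x) x 12 (y) mm, z 41 to 71 mm
- key_shoulder (a point): point on the key's axis in the shoulder's underside, 18 mm above the tip: it lies on the latch face when the key is fully home, and level with the block's top when the key is stowed. Key axes
- key_grip (a point): centre of the key's paddle, 56 mm above the tip, key axes; grip it here from above across its 12 mm thickness (along key y)
- extractor: bench dust extractor, fixed, 210 (x) x 180 (y) x 100 mm: grey box with white top panel, black motor bay beside it. Origin: centre of the underside in y, 85 mm from the outer face of the lip-side wall; x runs from the panel's lip (robot's right) to the motor bay (left), y towards the robot, with louvres and red switch. Hose spigot at the back
- panel (a joint): hinge of the white panel, rad: 0 shut, 1.85 fully open, leaning back past upright, where its weight keeps it. About 0.45 kg; let go before upright (about 1.55) it falls shut. Locked, it lifts only 1 to 2 mm. Once the latch is undone, a spring plunger lifts it to about 0.05 rad as soon as the key no longer holds it down
- panel_hinge (a point): middle of the panel's hinge line, 100 mm above the bench, 45 mm from the extractor's origin along its x; extractor axes; the hinge lies along y. The panel is 4 mm thick (underside at hinge height when shut) and 180 mm wide
- panel_lip (a point): middle of the panel's rolled free edge (robot's right): a round lip of 8 mm diameter along y, 172 mm long, on its axis, 145 mm from the hinge, 102 mm above the bench when shut; moves with the panel, panel axes. It stands 15 mm outside the wall, free below down to the bench: fingertips slanting in from the right can hook under it and push it up and over
- latch_face (a point): centre of the round steel latch face, 41 mm across, 3 mm above the panel, 107 mm above the bench when shut, 98 mm from the hinge, mid-width; panel axes (not the barrel's). In it is the square socket: 11.4 mm wide, 19 mm deep, greased. Barrel and socket turn together, stiffly (0.15 to 0.2 N m), anticlockwise only, to a stop at 1.57 rad
- socket_floor (a point): bottom of the socket, 19 mm below the latch face. The locked barrel stands 0 to 0.45 rad anticlockwise of the panel's axes; no pose tells how much: press the key lightly on the mouth, turn until it drops in. Any of four quarter positions fits, within 0.15 rad; play on the turn 0.15 rad each way. The cam lets go at about 1.1 rad from the panel's axes
- bur_block: fixed wooden block, 110 (x) x 60 (y) x 36 mm; origin: centre of the underside; small burs stand up to 29 mm above its top at its far end (x from +24 to +51 mm). It stands left or right of the extractor
- block_hole (a point): centre of the key hole's mouth in the block's top, 28 mm from the block's middle towards its near end; round, 19 mm across, 26 mm deep: the key stands in it loosely, shoulder on the wood, at any turn
- pin_tin: round white tin with lid, 58 mm across and 24 mm tall; origin: centre of its underside. Bystander: it stands on the side of the extractor where the wooden block is not
- cutters_red: small side cutters with red handles, 91x58x12 mm, lying in front of the extractor; origin: centre of the underside. Bystander
- tweezers: steel tweezers, 120 mm long, 6 mm high, lying in front of the extractor. Bystander
- sanding_stick: flat sanding stick, 22x190x7 mm, behind on the left. Bystander
- loupe: small folding loupe, 25x60x12 mm, right of the extractor. Bystander
Things that resemble listed ones, but are neither listed nor needed, are in the scene too. Leave any turquoise look-alike of the service_key alone.

How it is judged:
On the way, in this order (a step that is already met when the one before it is completed fails the run):
1. the key is fully home in the latch of the shut panel: shoulder within 3 mm of the latch face and within 4 mm of its centre (z of key_shoulder in the frame of latch_face below 0.003 m and horizontal distance between key_shoulder and latch_face below 0.004 m and value of joint panel below 0.02 rad), for 0.1 s.
2. the latch is undone and the panel has sprung up by more than 0.03 rad (value of joint panel above 0.03 rad), for 0.1 s.
3. the key stands in its hole in the block again, let go, the panel not yet swung open (less than 0.6 rad) (distance between key_shoulder and block_hole below 0.006 m and angle between service_key's own z axis and vertical below 0.15 rad and contact force between service_key and the fingers below 0.1 N and value of joint panel below 0.6 rad), for 0.2 s.
At the end, for the whole second after the job is handed in: The panel rests open past 1.7 rad, and the key stands upright (within 0.15 rad) in its hole in the block, shoulder within 6 mm of the mouth's centre, let go and at rest (value of joint panel above 1.7 rad and distance between key_shoulder and block_hole below 0.006 m and angle between service_key's own z axis and vertical below 0.15 rad and contact force between service_key and the fingers below 0.1 N and linear speed of service_key below 0.02 m/s); the robot touches nothing.
It fails at once if a bystander (tin, tweezers, sanding stick, loupe) is pushed more than 25 mm (distance of any of pin_tin, tweezers, sanding_stick, loupe from where it was at the start of the episode above 0.025 m).
It fails at once if the key is forced against the extractor with more than 60 N (contact force between service_key and extractor above 60 N).
It fails at once if the gripper pushes or pulls at the extractor with more than 60 N (contact force between the fingers and extractor above 60 N).
It also fails if it takes over 72 s, if anything falls off the work surface, if the arm or the gripper's body presses on something with over 40 N, if the wrist force passes 120 N, or if a joint passes its speed limit or range.

## Robot

A 7-joint arm with a two-finger parallel gripper is mounted at the origin on a cart in front of the work surface, level with it; the furniture and walls round the work are solid. World frame = base frame: x ahead of the robot, y to its left, z up, the work surface at z = 0. Lengths are in m, angles in rad, forces in N, time in s.
With the tool pointing down it reaches from about 0.425 to 0.825 m from the base axis. Payload 3.6 kg.
Tool frame: the origin (TCP) lies on the centre line of the jaws, within the pads' length; the fingertips stand 11 mm ahead of it and the grasp point (between the pads) lies 8 mm behind it; z points along the fingers, y is the line along which they close (so a half turn about z gives the same grasp; the last joint's range is limited). The gripper opens to 93 mm and grips with 3 to 60 N. Pads are 15 mm wide; open, the fingers measure 128 mm over their backs; the gripper's body (75 mm by 188 mm) begins 65 mm behind the grasp point.
Start: joints at [-1.147, 0.615, -0.013, 1.423, 0.008, 1.103, -0.04], TCP at [0.283, 0.585, 0.23] pointing down, gripper open.
Joint ranges: [-3.12, 3.12], [-0.3, 2.06], [-1.34, 1.32], [0.26, 2.42], [-1.36, 4.5], [0.01, 1.98], [-2.84, 2.84]. Speed limits (rad/s): [2.79, 2.79, 3.14, 3.14, 3.14, 3.14, 3.14].

## Interface

Orientations are given as a rotation vector (axis times angle).
In Python, from bench import manip gives the robot as it stands.
- The arm moves only by the shell command python3 -m pendant 'ROWS' [FORCE]. ROWS is JSON, a list of rows, each a list of 7 numbers: the turn, a rotation vector about the tool's x, y, z in degrees, then the shift along the tool's x, y, z in mm, then the finger opening in mm, from 0 to 93. In form: [[ax, ay, az, x, y, z, gripper], ...]. A call has 1 to 20 rows; each row shifts and turns the commanded pose from where the row before left it, along the tool's axes as they then stand; what a row does not reach is not made up. A row lasts 1/10 s, in which the tool goes at most 50 mm and 8.59 degrees, less where a joint would pass 70% of its speed; a pose out of reach is approached as far as the arm can. A call is refused whole if a number of a shift passes 50 or a number of a turn 8.59, either way. A call with a gripper value outside its range is refused whole. The fingers move at their own pace and stop on an object; FORCE is the grip in N (left out, the last holds). Time passes only in rows, so rows that do not move let the fingers close. It gives the time, the measured TCP pose, the force, the opening and the grip force at its end, in the units of the state.
- manip.state(): the state, without advancing time (a new reading comes with each control period).
- manip.snapshot(name): name is "scene" or "top" or "wrist"; returns the picture (400x640x3 uint8, blue, green, red); there is no depth.
- manip.get_calibration(name): a dict with "fx", "fy", "cx", "cy" (pixels), "rvec" (rotation vector, rad) and "tvec" (3), from world to camera coordinates, as OpenCV has them; the wrist camera has in their place "hand_eye" (4x4, takes a point from camera to tool coordinates, whose origin is the TCP and whose axes are the flange's). Camera axes: x right, y down, z forward; pixel columns grow to the right and rows downward; lengths in m; the calibration is good to about 2 mm. A picture is of the moment at which its call begins: read the wrist's pose just before it. get_calibration takes no time and is no camera call.
- manip.finish_job(): hands the job in; it is judged then, once.
Trained networks look in the newest picture that a camera, given by its name, has taken for a name from the list of things; names that differ only in an ending like _2 or _b are one class to them, and where a whole thing is asked for, a point or a joint stands for the part that bears it (a point fixed in the world has none). Each returns a list of dicts, best first, with "confidence" (0 to 1); they miss things now and then, are a little off and sometimes report something else, mostly with a low value. They report only what shows in the picture. A call takes as long as a camera call. They do not tell look-alikes from the thing itself.
- manip.look_for(camera, thing): "rect" ([left, top, right, bottom] in pixels, round what is visible of it).
The state is a dict: "time_s": time; "q": joint angles; "dq": joint speeds; "joint_torque": joint torques, N m; "tool_pos": TCP position; "tcp_rot": TCP orientation; "force": force on the tool from outside, world axes, zero at the start; "moment": the same for the moment, N m; "grip_width": finger opening in m; "gripper_force": force on a finger pad.
Only numpy, scipy, OpenCV 4.12 (cv2) and the standard library are available. Lean on these libraries where they do the work, as an engineer would, in place of code of your own. Each camera call takes 0.05 s, during which the arm holds its last target. There are 200 camera calls.

## Working session

There is one attempt and no reset: what is moved stays moved. The work goes in short steps, Python scripts to look and compute and a shell command to move; the robot and the scene stay as the last step left them, time stands still between calls to the robot, and variables do not carry over. Pictures are saved under pics/ and viewed, at most 10 in all, crops included, and the job is handed in when it is done.

```bash
mkdir -p pics
cat > h.py <<'E'
import numpy as np,cv2
from bench import manip
from scipy.spatial.transform import Rotation as R
def cam(name,st=None):
    c=manip.get_calibration(name);K=np.array([[c["fx"],0,c["cx"]],[0,c["fy"],c["cy"]],[0,0,1.]])
    if "hand_eye" in c:
        st=st or manip.state();T=np.eye(4);T[:3,:3]=R.from_rotvec(st["tcp_rot"]).as_matrix();T[:3,3]=st["tool_pos"]
        M=np.linalg.inv(T@np.array(c["hand_eye"]))
    else:
        M=np.eye(4);M[:3,:3]=cv2.Rodrigues(np.array(c["rvec"],float))[0];M[:3,3]=np.ravel(c["tvec"])
    return K,M
def ray(C,u,v,z):
    K,M=C;d=M[:3,:3].T@np.linalg.inv(K)@[u,v,1];o=-M[:3,:3].T@M[:3,3];return o+d*(z-o[2])/d[2]
def proj(C,p):
    K,M=C;q=K@(M[:3,:3]@np.array(p)+M[:3,3]);return q[:2]/q[2]
E
python3 - <<'E'
from h import *
s=manip.state();print({k:np.round(v,3) for k,v in s.items()})
for n in("scene","top"):
    im=manip.snapshot(n);cv2.imwrite(f"pics/{n}0.png",im)
    for t in("service_key","extractor","bur_block","pin_tin","latch_face","panel_lip","cutters_red","tweezers","loupe","sanding_stick"):
        try:
            print(n,t,[(np.round(d["rect"]).tolist(),round(d["confidence"],2)) for d in manip.look_for(n,t)][:3])
        except Exception as e: print(n,t,e)
C=cam("top");print(C)
E
```

```text
{'time_s': np.float64(0.0), 'q': array([-1.147,  0.616, -0.013,  1.425,  0.008,  1.103, -0.04 ]), 'dq': array([-0.   ,  0.001, -0.001, -0.001, -0.   ,  0.   , -0.001]), 'joint_torque': array([-1.0000e-03, -4.5894e+01,  2.0900e-01, -1.6575e+01, -6.1000e-02,
        2.1000e-02,  0.0000e+00]), 'tool_pos': array([0.282, 0.585, 0.228]), 'tcp_rot': array([-0.7  , -3.062,  0.004]), 'force': array([ 0.539,  0.098, -0.767]), 'moment': array([ 0.009, -0.02 ,  0.049]), 'gripper_force': np.float64(0.0), 'grip_width': np.float64(0.093)}
scene service_key [([344.0, 226.0, 361.0, 254.0], 0.76), ([409.0, 266.0, 462.0, 317.0], 0.63), ([423.0, 278.0, 446.0, 298.0], 0.54)]
scene extractor [([269.0, 141.0, 364.0, 228.0], 0.56)]
scene bur_block [([407.0, 266.0, 461.0, 320.0], 0.63)]
scene pin_tin [([237.0, 160.0, 251.0, 177.0], 0.51), ([260.0, 136.0, 294.0, 155.0], 0.41)]
scene latch_face [([284.0, 153.0, 367.0, 204.0], 0.93)]
scene panel_lip [([286.0, 152.0, 368.0, 206.0], 0.72)]
scene cutters_red [([242.0, 228.0, 275.0, 254.0], 0.75)]
scene tweezers [([290.0, 265.0, 322.0, 287.0], 0.54)]
scene loupe [(
[... 480 characters left out ...]
panel_lip [([281.0, 148.0, 347.0, 214.0], 0.61)]
top cutters_red [([261.0, 230.0, 282.0, 259.0], 0.64)]
top tweezers [([280.0, 148.0, 350.0, 211.0], 0.18)]
top loupe [([371.0, 190.0, 385.0, 212.0], 0.63)]
top sanding_stick [([228.0, 129.0, 275.0, 154.0], 0.6), ([409.0, 242.0, 423.0, 257.0], 0.34)]
(array([[378.11098424,   0.        , 320.22441546],
       [  0.        , 378.11098424, 198.15269237],
       [  0.        ,   0.        ,   1.        ]]), array([[ 0.40223214, -0.91551654, -0.00622711, -0.23884742],
       [-0.81965214, -0.35706717, -0.44796585,  0.48554205],
       [ 0.40789665,  0.18529033, -0.89402898,  1.03269917],
       [ 0.        ,  0.        ,  0.        ,  1.        ]]))
```

Run:
```python
from h import *
a=cv2.imread("pics/top0.png")[110:290,210:450];cv2.imwrite("pics/topc.png",cv2.resize(a,None,fx=3.3,fy=3.3,interpolation=cv2.INTER_CUBIC))
a=cv2.imread("pics/scene0.png")[120:330,220:480];cv2.imwrite("pics/scenec.png",cv2.resize(a,None,fx=2.8,fy=2.8,interpolation=cv2.INTER_CUBIC))
```

```text
(no output)
```

View pics/topc.png

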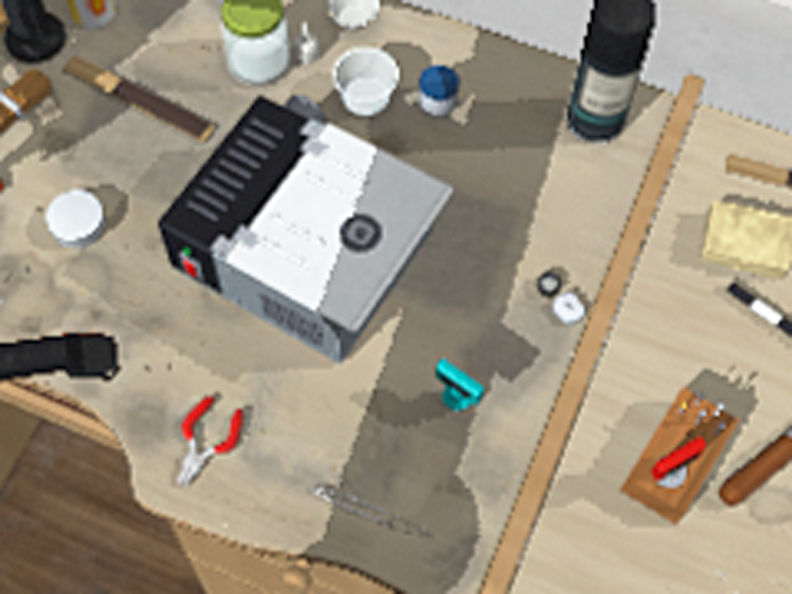

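View pics/scenec.png

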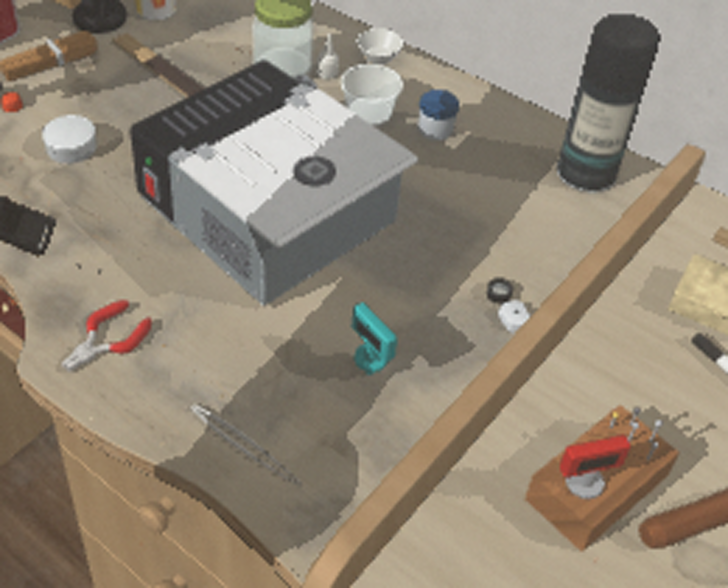

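The key to use is the red paddle standing in the wooden block at top (416,248), scene (432,283). The turquoise one standing free at top (348,225) is the look-alike, because it is the wrong colour and not in a block. The cutters at (271,245) are also red. Both crops confirm this.

Run:
```python
from h import *
C=cam("top")
f=lambda x,y,z:np.round(ray(C,210+x/3.3,110+y/3.3,z),4)
for n,x,y,z in [("latch",361,233,.107),("lipfar",452,188,.106),("lipnear",340,330,.102),("hingenear",228,250,.104),("hingefar",318,135,.104),("padA",655,472,.107-.018),("padB",705,441,.089),("pad",680,456,.089),("shoulder",673,478,.04),("blockL",625,490,.036),("blockB",677,523,.036),("blockR",738,420,.036),("blockT",690,388,.036),("strip",590,350,.02),("tin",75,215,.024),("bottle",600,130,0),("loupe",560,300,.01)]: print(n,f(x,y,z))
D=cam("scene")
g=lambda x,y,z:np.round(ray(D,220+x/2.8,120+y/2.8,z),4)
print("scene pad",g(597,457,.074),"latch",g(315,171,.107),"should",g(586,485,.04),"strip top",[g(680,150,z) for z in(0,.03)])
```

```text
latch [0.5989 0.0044 0.107 ]
lipfar [ 0.68   -0.0559  0.106 ]
lipnear [ 0.5007 -0.0178  0.102 ]
hingenear [0.5335 0.1128 0.104 ]
hingefar [0.6852 0.0889 0.104 ]
padA [ 0.4914 -0.3244  0.089 ]
padB [ 0.5366 -0.3562  0.089 ]
pad [ 0.5143 -0.34    0.089 ]
shoulder [ 0.5121 -0.3453  0.04  ]
blockL [ 0.4851 -0.309   0.036 ]
blockB [ 0.4745 -0.3617  0.036 ]
blockR [ 0.5924 -0.3845  0.036 ]
blockT [ 0.6055 -0.3337  0.036 ]
strip [ 0.6127 -0.2338  0.02  ]
tin [0.5428 0.3032 0.024 ]
bottle [ 0.8751 -0.1578  0.    ]
loupe [ 0.6576 -0.188   0.01  ]
scene pad [ 0.5192 -0.3437  0.074 ] latch [0.6002 0.0025 0.107 ] should [ 0.5152 -0.3447  0.04  ] strip top [array([ 0.9911, -0.2098,  0.    ]), array([ 0.9531, -0.2189,  0.03  ])]
```

```bash
python3 -m pendant '[[0,0,4.6,0,0,0,60],[0,0,4.6,0,0,0,60],[0,0,0,-37,-18.3,0,60],[0,0,0,-37,-18.3,0,60],[0,0,0,-37,-18.3,0,60],[0,0,0,-37,-18.3,0,60],[0,0,0,-37,-18.3,0,60],[0,0,0,-37,-18.3,0,60],[0,0,0,-37,-18.3,0,60],[0,0,0,-37,-18.3,0,60],[0,0,0,-37,-18.3,0,60],[0,0,0,-37,-18.3,0,60],[0,0,0,-37,-18.3,0,60],[0,0,0,-37,-18.3,0,60]]' 30 && python3 -m pendant '[[0,0,0,-23.3,-34,0,60],[0,0,0,-23.3,-34,0,60],[0,0,0,-23.3,-34,0,60],[0,0,0,-23.3,-34,0,60],[0,0,0,-23.3,-34,0,60],[0,0,0,-23.3,-34,0,60],[0,0,0,-23.3,-34,0,60],[0,0,0,-23.3,-34,0,60],[0,0,0,-23.3,-34,0,60],[0,0,0,-23.3,-34,0,60],[0,0,0,-23.3,-34,0,60],[0,0,0,-23.3,-34,0,60],[0,0,0,0,0,0,60],[0,0,0,0,0,0,60],[0,0,0,0,0,0,60]]'
python3 - <<'E'
from h import *
st=manip.state();im=manip.snapshot("wrist");cv2.imwrite("pics/w1.png",im)
print(np.round(st["tool_pos"],4),np.round(R.from_rotvec(st["tcp_rot"]).as_matrix(),3),np.round(st["q"],2))
for t in("service_key","bur_block","block_hole"):print(t,[(d["rect"],d["confidence"]) for d in manip.look_for("wrist",t)][:2])
C=cam("wrist",st);print(proj(C,[.515,-.344,.089]),np.round(manip.get_calibration("wrist")["hand_eye"],3))
E
```

```text
time_s: 2.5
tool_pos: [0.5213, 0.1494, 0.2299]
tcp_rot: [0.944, 2.996, 0.001]
force: [0.1, 0.6, -0.0]
grip_width: 0.0601
gripper_force: 0.0
time_s: 4.0
tool_pos: [0.5165, -0.3419, 0.2296]
tcp_rot: [-0.941, -2.997, -0.003]
force: [-0.7, 0.1, 0.2]
grip_width: 0.0601
gripper_force: 0.0
[ 0.5165 -0.3419  0.2296] [[-0.821  0.571  0.   ]
 [ 0.571  0.821  0.002]
 [ 0.001  0.001 -1.   ]] [ 0.47  0.57  0.14  1.52 -0.09  1.06  1.59]
service_key [([455.4, 55.5, 518.0, 94.5], 0.87), ([307.6, 165.4, 329.1, 216.4], 0.68)]
bur_block [([291.1, 150.2, 366.0, 249.8], 0.6)]
block_hole [([290.2, 152.8, 368.7, 252.1], 0.78)]
[314.99944682 192.80603552] [[-0.    -0.969 -0.248  0.068]
 [ 1.     0.    -0.    -0.   ]
 [ 0.    -0.248  0.969 -0.155]
 [ 0.     0.     0.     1.   ]]
```

View pics/w1.png

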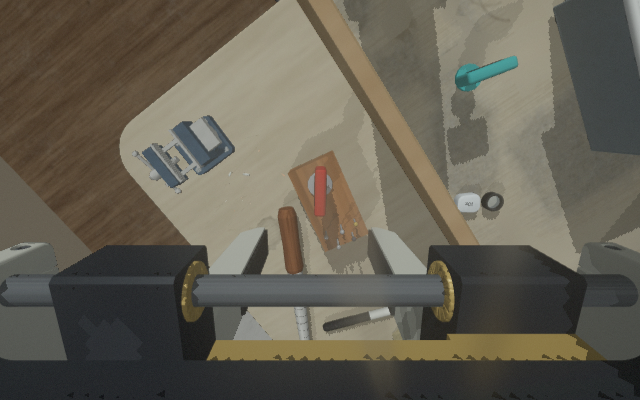

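The wrist view shows the red paddle upright at (320,190) in the block, with the turquoise key far off at (490,72). I'll segment the red now.

Run:
```python
from h import *
C=cam("wrist")
im=cv2.imread("pics/w1.png")
h=cv2.cvtColor(im,cv2.COLOR_BGR2HSV)
m=(((h[...,0]<6)|(h[...,0]>172))&(h[...,1]>150)&(h[...,2]>90)).astype(np.uint8);m[:130]=0;m[240:]=0;m[:,:300]=0;m[:,345:]=0
ys,xs=np.nonzero(m);print(len(xs),xs.min(),xs.max(),ys.min(),ys.max())
for y in range(ys.min(),ys.max()+1,4):print(y,xs[ys==y].min(),xs[ys==y].max())
p=cv2.minAreaRect(np.c_[xs,ys].astype(np.float32));b=cv2.boxPoints(p);print(p);print([np.round(ray(C,*q,.089),4) for q in b])
c=cv2.resize(im[140:260,270:390],None,fx=5,fy=5,interpolation=cv2.INTER_CUBIC);cv2.imwrite("pics/w1c.png",c)
```

```text
2 322 323 171 174
171 323 323
((322.5, 172.5), (3.1622776985168457, 0.0), 108.43495178222656)
[array([ 0.5012, -0.325 ,  0.089 ]), array([ 0.5012, -0.325 ,  0.089 ]), array([ 0.5031, -0.3275,  0.089 ]), array([ 0.5031, -0.3275,  0.089 ])]
```

View pics/w1c.png

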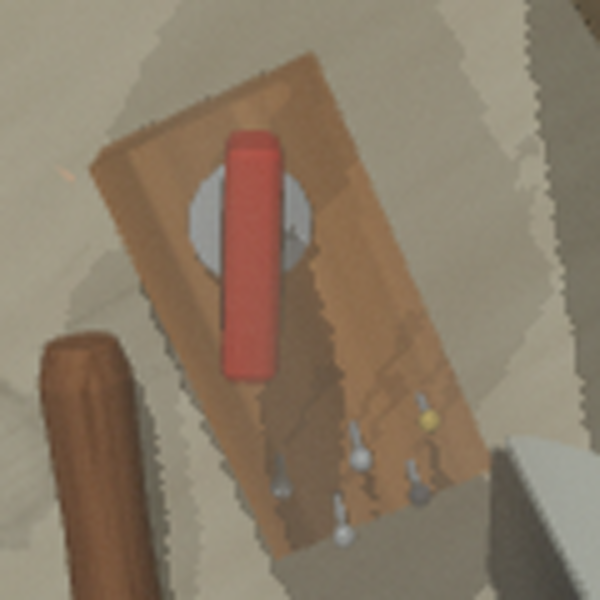

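Run:
```python
from h import *
st=manip.state();C=cam("wrist",st);Rm=R.from_rotvec(st["tcp_rot"]).as_matrix()
a=ray(C,320.2,193,.089);b=ray(C,320.2,184,.041);print(a,b)
for p in(a,b):print(Rm.T@(p-st["tool_pos"]))
print([np.round(ray(C,270+x/5,140+y/5,.036),4) for x,y in((92,168),(315,53),(280,553),(490,470))])
```

```text
[ 0.51824038 -0.34021794  0.089     ] [ 0.51867463 -0.33995747  0.041     ]
[-0.000391    0.00251737  0.14086753]
[-0.0006013   0.00294821  0.18886781]
[array([ 0.4876, -0.3643,  0.036 ]), array([ 0.4954, -0.3057,  0.036 ]), array([ 0.5946, -0.3835,  0.036 ]), array([ 0.6062, -0.3277,  0.036 ])]
```

```bash
python3 -m pendant '[[0,0,1.6,-0.5,2.7,0,50],[0,0,0,0,0,30,50],[0,0,0,0,0,30,50],[0,0,0,0,0,30,50],[0,0,0,0,0,30,50],[0,0,0,0,0,20,50],[0,0,0,0,0,13,50],[0,0,0,0,0,10.6,50],[0,0,0,0,0,0,50],[0,0,0,0,0,0,0],[0,0,0,0,0,0,0],[0,0,0,0,0,0,0],[0,0,0,0,0,0,0],[0,0,0,0,0,0,0],[0,0,0,0,0,0,0]]' 35
python3 - <<'E'
from h import *
print(manip.state()["moment"],manip.state()["tool_pos"])
E
```

```text
time_s: 5.7
tool_pos: [0.5182, -0.3415, 0.0664]
tcp_rot: [0.985, 2.982, 0.001]
force: [0.7, 1.0, 2.2]
grip_width: 0.0123
gripper_force: 35.0
[ 0.12160986 -0.02759389  0.02473647] [ 0.51821404 -0.34154087  0.06644037]
```

```bash
python3 -m pendant '[[0,0,0,0,0,-25,0],[0,0,0,0,0,-45,0],[0,0,8.05,0,0,-45,0],[0,0,8.05,0,0,-45,0],[0,0,8.05,0,0,-20,0],[0,0,8.05,0,0,0,0],[0,0,8.05,0,0,0,0],[0,0,8.05,0,0,0,0],[0,0,8.05,0,0,0,0],[0,0,8.05,0,0,0,0],[0,0,0,44.2,1.7,0,0],[0,0,0,44.2,1.7,0,0],[0,0,0,44.2,1.7,0,0],[0,0,0,44.2,1.7,0,0],[0,0,0,44.2,1.7,0,0],[0,0,0,44.2,1.7,0,0],[0,0,0,44.2,1.7,0,0],[0,0,0,44.2,1.7,0,0],[0,0,0,0,0,0,0],[0,0,0,0,0,0,0]]'
python3 - <<'E'
from h import *
st=manip.state();im=manip.snapshot("wrist");cv2.imwrite("pics/w2.png",im)
print(np.round(st["tool_pos"],4),np.round(R.from_rotvec(st["tcp_rot"]).as_matrix(),3),np.round(st["q"],2),st["force"],st["moment"])
for t in("latch_face","panel_lip","service_key"):print(t,[(d["rect"],d["confidence"]) for d in manip.look_for("wrist",t)][:2])
C=cam("wrist",st);print(proj(C,[.5995,.0035,.107]))
E
```

```text
time_s: 7.7
tool_pos: [0.5982, 0.0043, 0.2454]
tcp_rot: [-2.42, -2.003, 0.002]
force: [0.0, -0.3, -0.4]
grip_width: 0.0119
gripper_force: 35.0
[0.5982 0.0043 0.2454] [[ 0.187  0.982 -0.001]
 [ 0.982 -0.187 -0.   ]
 [-0.001 -0.001 -1.   ]] [-0.32  0.55  0.46  1.57 -0.27  1.09  0.01] [ 0.0347182  -0.31563913 -0.38812649] [-0.1122713   0.11471816 -0.04877151]
latch_face [([222.7, 80.9, 409.6, 239.3], 0.61)]
panel_lip [([223.4, 80.6, 413.7, 242.2], 0.97)]
service_key []
[319.07601192 193.35842357]
```

View pics/w2.png

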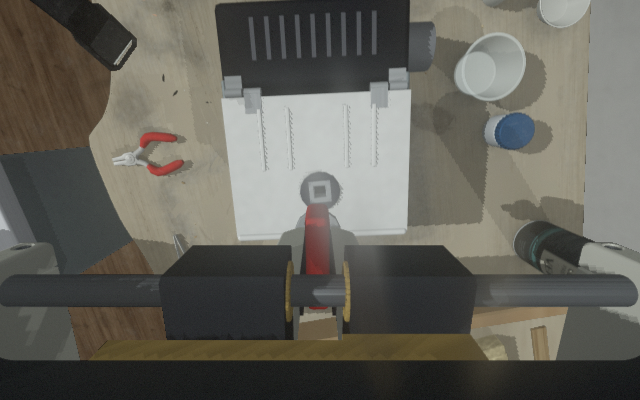

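The wrist view shows the latch face at (320,191) with a square socket in it, where I predicted (319,193). The panel is turned about 2° from the tool. I'll enlarge the socket.

Run:
```python
from h import *
im=cv2.imread("pics/w2.png")
cv2.imwrite("pics/w2c.png",cv2.resize(im[160:245,275:365],None,fx=7,fy=7,interpolation=cv2.INTER_CUBIC))
C=cam("wrist");print(ray(C,319.5,191,.107))
c=[ray(C,*q,.104) for q in((222,98),(238,239),(411,92),(406,232))];print(np.round(c,4))
```

```text
[0.60042984 0.0016431  0.107     ]
[[ 0.5267  0.108   0.104 ]
 [ 0.5045 -0.0338  0.104 ]
 [ 0.7038  0.0785  0.104 ]
 [ 0.6821 -0.0608  0.104 ]]
```

View pics/w2c.png

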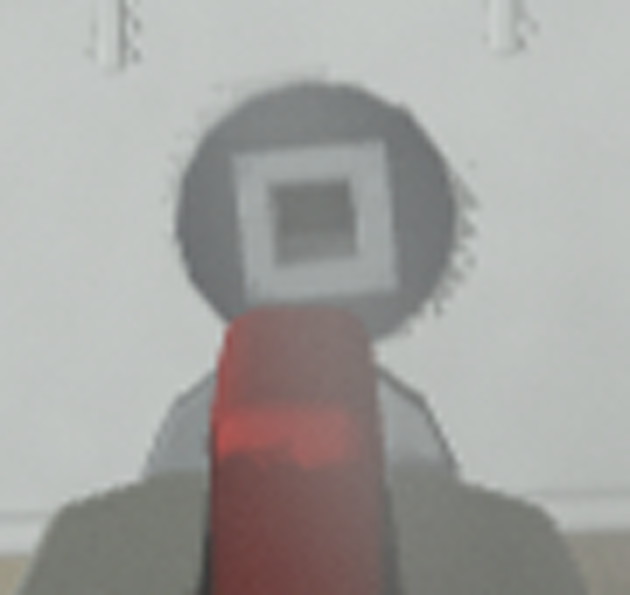

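Run:
```python
from h import *
st=manip.state();C=cam("wrist",st);T=R.from_rotvec(st["tcp_rot"]).as_matrix();p=np.array(st["tool_pos"])
print(manip.get_calibration("wrist")["cx"],T.T@(ray(C,320.0,191.7,.107)-p))
# key: TCP z= 8mm past grip -> shoulder top at tool z = 0.056-.008-.023 ; paddle top face -.015-.008
for n,z,o in(("shtop",.025,.0),("padtop",-.023,.0)):
    for dx in(-.025,0,.025): print(n,dx,proj(C,p+T@[dx,0,z]))
    for dy in(-.015,-.006,.006,.015): print(n,dy,proj(C,p+T@[0.025 if n=="padtop" else 0,dy,z]))
```

```text
317.4113366307154 [0.00108848 0.00258023 0.13923179]
shtop -0.025 [317.47528208 267.89598567]
shtop 0 [317.47602655 232.59301807]
shtop 0.025 [317.47682086 194.92705839]
shtop -0.015 [294.24368738 232.59276506]
shtop -0.006 [308.18303579 232.59291687]
shtop 0.006 [326.76909077 232.59311928]
shtop 0.015 [340.70882482 232.5932711 ]
padtop -0.025 [317.48354771 312.25482721]
padtop 0 [317.48488488 267.51298262]
padtop 0.025 [317.48634158 218.77167592]
padtop -0.015 [285.421824   218.77151519]
padtop -0.006 [304.66042961 218.77161162]
padtop 0.006 [330.31239347 218.77174021]
padtop 0.015 [349.55173367 218.77183665]
```

```bash
python3 -m pendant '[[0,0,0,0.7,2.3,0,0],[0,0,-5,0,0,0,0],[0,0,0,0,0,25,0],[0,0,0,0,0,25,0],[0,0,0,0,0,20,0],[0,0,0,0,0,12,0],[0,0,0,0,0,4,0],[0,0,0,0,0,2,0],[0,0,0,0,0,2,0],[0,0,0,0,0,2,0],[0,0,0,0,0,0,0]]'
```

```text
time_s: 9.0
tool_pos: [0.6016, 0.0028, 0.1551]
tcp_rot: [2.333, 2.102, 0.003]
force: [-0.3, 0.3, 2.5]
grip_width: 0.0124
gripper_force: 35.0
```

```bash
python3 -m pendant '[[0,0,0,0,0,1.5,0],[0,0,0,0,0,1.5,0],[0,0,0,0,0,0,0],[0,0,0,0,0,0,0]]'; python3 -c "
from h import *
s=manip.state();print(s['tool_pos'],s['moment'],s['force'],s['q'])"
```

```text
time_s: 9.4
tool_pos: [0.602, 0.003, 0.1541]
tcp_rot: [2.333, 2.101, 0.005]
force: [-2.1, 0.2, 12.3]
grip_width: 0.0118
gripper_force: 35.0
[0.60202919 0.0029504  0.15405858] [ 0.01347831  0.75313832 -0.0080755 ] [-2.12824249  0.16018108 12.34642877] [-0.28153649  0.64546261  0.39713729  1.672569   -0.30733991  0.88180243
  0.13583844]
```

```bash
python3 -m pendant '[[0,0,0,0,0,-4,0],[0,0,0,0,0,0,0],[0,0,0,1.5,-1.7,0,0],[0,0,0,0,0,0,0],[0,0,0,0,0,0,0]]';python3 -m pendant '[[0,0,0,0,0,2,0],[0,0,0,0,0,2,0],[0,0,0,0,0,0,0],[0,0,0,0,0,0,0]]'; python3 -c "
from h import *
s=manip.state();print(s['tool_pos'],s['moment'],s['force'])"
```

```text
time_s: 9.9
tool_pos: [0.599, 0.0051, 0.1545]
tcp_rot: [-2.333, -2.103, 0.001]
force: [1.3, -0.6, -0.7]
grip_width: 0.0119
gripper_force: 35.0
time_s: 10.3
tool_pos: [0.5996, 0.0053, 0.1507]
tcp_rot: [-2.334, -2.103, -0.001]
force: [1.0, 1.9, -1.6]
grip_width: 0.0117
gripper_force: 35.0
[0.59958084 0.00531766 0.15066719] [ 0.3357317  -0.50822628  0.01077281] [ 0.95512608  1.93594422 -1.56631762]
```

```bash
python3 -m pendant '[[0,0,0,0,0,1.5,0],[0,0,0,0,0,1.5,0],[0,0,0,0,0,0,0],[0,0,0,0,0,0,0]]'; python3 -c "
from h import *
s=manip.state();print(s['tool_pos'],s['moment'],s['force'])"
```

```text
time_s: 10.7
tool_pos: [0.5995, 0.0051, 0.1479]
tcp_rot: [2.334, 2.103, 0.001]
force: [2.1, 2.0, -2.5]
grip_width: 0.0119
gripper_force: 35.0
[0.59954313 0.0050763  0.14793311] [ 0.52369376 -0.58416533  0.01044773] [ 2.11124327  2.00641927 -2.47308468]
```

```bash
python3 -m pendant '[[0,0,0,0.5,0.4,2,0],[0,0,0,0,0,2,0],[0,0,0,0,0,2,0],[0,0,0,0,0,2,0],[0,0,0,0,0,2,0],[0,0,0,0,0,0,0],[0,0,0,0,0,0,0]]'; python3 -c "
from h import *
s=manip.state();print(s['tool_pos'],s['moment'],s['force'])"
```

```text
time_s: 11.4
tool_pos: [0.5997, 0.0052, 0.1381]
tcp_rot: [-2.334, -2.103, 0.0]
force: [1.2, 2.6, 1.0]
grip_width: 0.0123
gripper_force: 35.0
[0.59968458 0.00524262 0.13811152] [ 0.4400665  -0.22570393 -0.02189832] [1.18019728 2.55334425 1.00311975]
```

```bash
python3 -m pendant '[[0,0,0,0.4,0.2,1.5,0],[0,0,0,0,0,0.5,0],[0,0,0,0,0,0,0],[0,0,0,0,0,0,0]]' 55;python3 -m pendant '[[0,0,-5,0,0,0,0],[0,0,-5,0,0,0,0],[0,0,-5,0,0,0,0],[0,0,-5,0,0,0,0],[0,0,-5,0,0,0,0],[0,0,0,0,0,0,0]]'; python3 -c "
from h import *
s=manip.state();print(s['tool_pos'],s['moment'],s['force'],s['q'])"
```

```text
time_s: 11.8
tool_pos: [0.5998, 0.0052, 0.1373]
tcp_rot: [2.334, 2.103, 0.0]
force: [-0.6, 2.1, 7.6]
grip_width: 0.0119
gripper_force: 55.0
time_s: 12.4
tool_pos: [0.6007, 0.0057, 0.1373]
tcp_rot: [1.822, 2.558, 0.003]
force: [-0.2, 2.4, 6.3]
grip_width: 0.012
gripper_force: 55.0
[0.60068411 0.00574424 0.13729156] [ 0.56847726 -0.06663276 -0.1314079 ] [-0.15532678  2.38102695  6.27537946] [-0.2056052   0.64881765  0.26178923  1.68848817 -0.21487773  0.83035853
  0.48368018]
```

```bash
python3 -m pendant '[[0,0,-5,0,0,0,0],[0,0,-5,0,0,0,0],[0,0,-5,0,0,0,0],[0,0,-5,0,0,0,0],[0,0,-5,0,0,0,0],[0,0,-5,0,0,0,0],[0,0,-5,0,0,0,0],[0,0,-5,0,0,0,0],[0,0,0,0,0,0,0]]'; python3 -c "
from h import *
s=manip.state();print(s['tool_pos'],s['moment'],s['force'],s['q'])"
```

```text
time_s: 13.3
tool_pos: [0.6009, 0.006, 0.1373]
tcp_rot: [0.837, 3.026, 0.003]
force: [1.2, 2.6, 5.2]
grip_width: 0.0115
gripper_force: 55.0
[0.6009348  0.00596219 0.13731226] [ 0.70008582 -0.12110215 -0.10852417] [1.18780015 2.57157707 5.15836545] [-0.08343427  0.63688291  0.06111375  1.68413903 -0.05117958  0.81927591
  1.0318755 ]
```

```bash
python3 -m pendant '[[0,0,-5,0,0,0,0],[0,0,-5,0,0,0,0],[0,0,-5,0,0,0,0],[0,0,-3,0,0,0,0],[0,0,0,0,0,0,0]]'; python3 -c "
from h import *
s=manip.state();print(s['moment'],s['force'])";python3 -m pendant '[[0,0,-4,0,0,0,0],[0,0,0,0,0,0,0]]'; python3 -c "
from h import *
s=manip.state();print(s['moment'],s['force'])"
```

```text
time_s: 13.8
tool_pos: [0.601, 0.0061, 0.1373]
tcp_rot: [0.354, 3.119, 0.002]
force: [0.5, 3.2, 5.5]
grip_width: 0.012
gripper_force: 55.0
[ 0.78522027 -0.117746   -0.09787241] [0.50290254 3.18815273 5.53609122]
time_s: 14.0
tool_pos: [0.601, 0.0062, 0.1373]
tcp_rot: [0.244, 3.129, 0.002]
force: [0.3, 3.6, 4.8]
grip_width: 0.0115
gripper_force: 55.0
[ 0.79825912 -0.1389639  -0.10343159] [0.31636116 3.64051935 4.77398375]
```

Turning freely. I'll keep going until the torque rises at the stop.

```bash
for i in 1; do python3 -m pendant '[[0,0,-3,0,0,0,0],[0,0,-2,0,0,0,0],[0,0,0,0,0,0,0]]'; done; python3 -c "
from h import *
s=manip.state();print(s['moment'],s['force'])";python3 -m pendant '[[0,0,-3,0,0,0,0],[0,0,0,0,0,0,0]]'; python3 -c "
from h import *
s=manip.state();print(s['moment'],s['force'])"
```

```text
time_s: 14.3
tool_pos: [0.601, 0.0062, 0.1373]
tcp_rot: [0.108, 3.137, 0.002]
force: [-0.5, 2.7, 5.6]
grip_width: 0.0118
gripper_force: 55.0
[ 0.75375805 -0.12325927 -0.10451811] [-0.53168266  2.69830624  5.55589575]
time_s: 14.5
tool_pos: [0.601, 0.0062, 0.1373]
tcp_rot: [0.026, 3.138, 0.002]
force: [0.6, 2.5, 6.5]
grip_width: 0.0116
gripper_force: 55.0
[ 0.74571256 -0.13070034 -0.10352478] [0.58765537 2.53011461 6.48954978]
```

```bash
python3 -m pendant '[[0,0,-4,0,0,0,0],[0,0,0,0,0,0,0]]'; python3 -c "
from h import *
s=manip.state();print(s['moment'],s['force'])
im=manip.snapshot('wrist');cv2.imwrite('pics/w3.png',im)
cv2.imwrite('pics/w3c.png',cv2.resize(im[130:330,220:420],None,fx=3,fy=3))"
```

```text
time_s: 14.7
tool_pos: [0.601, 0.0063, 0.1373]
tcp_rot: [-0.084, 3.137, 0.002]
force: [1.4, 2.8, 5.4]
grip_width: 0.012
gripper_force: 55.0
[ 0.79132942 -0.14364785 -0.10408216] [1.40205943 2.79310153 5.44886472]
```

View pics/w3c.png

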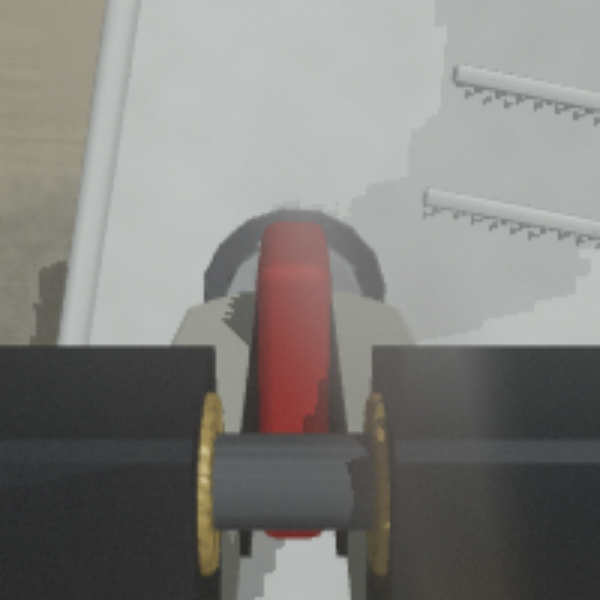

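```bash
python3 -m pendant '[[0,0,5,0,0.5,0,0],[0,0,0,0,0,-3,0],[0,0,0,0,0,-3,0],[0,0,0,0,0,-3,0],[0,0,0,0,0,-3,0],[0,0,0,0,0,0,0]]'; python3 -c "
from h import *
s=manip.state();print(s['moment'],s['force'])";python3 -m pendant '[[0,0,0,0,0,-4,0],[0,0,0,0,0,-4,0],[0,0,0,0,0,-5,0],[0,0,0,0,0,-10,0],[0,0,0,0,0,-30,0],[0,0,0,0,0,-30,0],[0,0,0,0,0,-20,0],[0,0,0,0,0,0,0],[0,0,0,0,0,0,0]]'
python3 - <<'E'
from h import *
s=manip.state();print(s['moment'],s['force'],s['q'])
C=cam("wrist",s);T=R.from_rotvec(s["tcp_rot"]).as_matrix();p=np.array(s["tool_pos"]);print(T)
im=manip.snapshot('wrist');cv2.imwrite('pics/w4.png',im)
sc=manip.snapshot('scene');cv2.imwrite('pics/w4c.png',np.vstack([im[50:400],cv2.resize(sc[130:240,250:450],(640,352))])[:600])
E
```

```text
time_s: 15.35
tool_pos: [0.6008, 0.0064, 0.1482]
tcp_rot: [0.053, 3.139, 0.001]
force: [3.3, 2.7, -0.7]
grip_width: 0.012
gripper_force: 55.0
[ 0.80518571 -1.04399551  0.003277  ] [ 3.32400397  2.74637559 -0.67068715]
time_s: 16.25
tool_pos: [0.5987, 0.0049, 0.2505]
tcp_rot: [-0.055, -3.138, 0.002]
force: [0.8, -0.8, -0.2]
grip_width: 0.0118
gripper_force: 55.0
[-0.02711986 -0.00527686 -0.01374772] [ 0.76318097 -0.84339156 -0.18850301] [ 0.00928967  0.51708341 -0.08804703  1.54659032  0.05063686  1.08289533
  1.44431452]
[[-0.99937308  0.03530206 -0.00268645]
 [ 0.03530598  0.99937553 -0.00142506]
 [ 0.00263446 -0.00151901 -0.99999538]]
```

View pics/w4c.png

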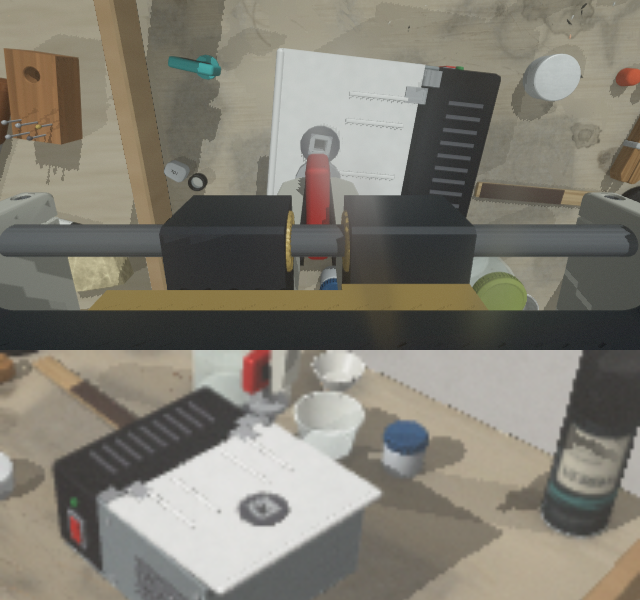

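The block's empty hole shows at wrist (32,123), and the key is held straight. Next I'll check numerically whether the panel sprang up.

Run:
```python
from h import *
a=cv2.imread("pics/scene0.png");b=manip.snapshot("scene");cv2.imwrite("pics/scene1.png",b)
D=cam("scene")
q=lambda p:proj(D,p)
print("expected shift latch",q([.601,.006,.112])-q([.601,.006,.107]),"px",q([.601,.006,.107]))
for n,(x0,y0,x1,y1) in {"latch":(322,173,344,190),"hinge/box":(270,150,300,190),"lipfar":(355,165,373,185),"lipnear":(308,195,328,212)}.items():
    t=a[y0:y1,x0:x1];r=cv2.matchTemplate(cv2.resize(b[y0-8:y1+8,x0-8:x1+8],None,fx=4,fy=4,interpolation=3),cv2.resize(t,None,fx=4,fy=4,interpolation=3),cv2.TM_CCOEFF_NORMED)
    _,s,_,l=cv2.minMaxLoc(r);print(n,s,l[0]/4-8,l[1]/4-8)
s=manip.state();C=cam("wrist",s);T=R.from_rotvec(s["tcp_rot"]).as_matrix();p=np.array(s["tool_pos"])
h=ray(C,32,50+75,.036);print("hole",h)
print("latch now",ray(C,320,195,.112),s["tool_pos"],manip.look_for("wrist","block_hole")[:1])
```

```text
expected shift latch [ 0.06294327 -1.42044234] px [331.65996017 180.31510085]
latch 0.8061599731445312 0.0 -1.0
hinge/box 0.9921779632568359 0.0 0.0
lipfar 0.9364786744117737 0.0 -2.0
lipnear 0.9059633612632751 -1.0 -2.0
hole [ 0.51852938 -0.33700669  0.036     ]
latch now [0.59946206 0.00768331 0.112     ] [0.5985702  0.00554208 0.24922608] [{'rect': [2.9, 97.9, 82.9, 193.4], 'confidence': 0.75}]
```

The panel has sprung up: the lip moved 2 px, as expected for 0.05 rad. Now I'll carry the key back to the block.

```bash
python3 -m pendant '[[0,0,0,8.5,-43.6,0,0],[0,0,0,8.5,-43.6,0,0],[0,0,0,8.5,-43.6,0,0],[0,0,0,8.5,-43.6,0,0],[0,0,0,8.5,-43.6,0,0],[0,0,0,8.5,-43.6,0,0],[0,0,0,8.5,-43.6,0,0],[0,0,0,8.5,-43.6,0,0],[0,0,0,0,0,-0,0],[0,0,0,0,0,0,0],[0,0,0,0,0,0,0]]' 35
python3 - <<'E'
from h import *
s=manip.state();T=R.from_rotvec(s["tcp_rot"]).as_matrix();p=np.array(s["tool_pos"])
print(T,p,T.T@(np.array([.5184,-.3408,.066])-p)*1000)
C=cam("wrist",s);im=manip.snapshot("wrist");u,v=proj(C,[.5184,-.3408,.036]);print(u,v)
u,v=int(u),int(v);cv2.imwrite("pics/w5.png",cv2.resize(im[max(v-60,0):v+60,u-60:u+60],None,fx=5,fy=5,interpolation=3))
E
```

```text
time_s: 17.55
tool_pos: [0.5206, -0.3382, 0.2503]
tcp_rot: [-0.05, -3.14, -0.004]
force: [0.8, 0.1, -0.1]
grip_width: 0.0118
gripper_force: 35.0
[[-9.99486958e-01  3.20193706e-02 -7.61395808e-04]
 [ 3.20175117e-02  9.99484569e-01  2.33975003e-03]
 [ 8.35920684e-04  2.31417165e-03 -9.99996973e-01]] [ 0.52055266 -0.33822419  0.25028597] [  1.91503846  -3.06987908 184.28102639]
315.19692709682346 178.2702976564235
```

View pics/w5.png

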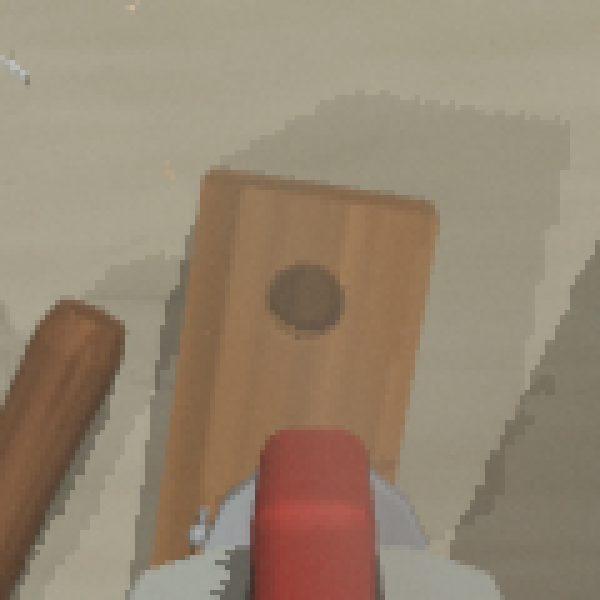

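The empty hole shows at wrist (316,178), about 1 px from my estimate. Descending.

```bash
python3 -m pendant '[[0,0,0,1.9,-2.3,0,0],[0,0,0,0,0,35,0],[0,0,0,0,0,35,0],[0,0,0,0,0,35,0],[0,0,0,0,0,30,0],[0,0,0,0,0,10,0],[0,0,0,0,0,5,0],[0,0,0,0,0,5,0],[0,0,0,0,0,5,0],[0,0,0,0,0,0,0],[0,0,0,0,0,0,0]]'
```

```text
time_s: 18.7
tool_pos: [0.5184, -0.3427, 0.0918]
tcp_rot: [0.054, 3.14, -0.001]
force: [0.4, 0.3, -0.8]
grip_width: 0.0121
gripper_force: 35.0
```

```bash
python3 -m pendant '[[0,0,0,0,2,0,0],[0,0,0,0,0,6,0],[0,0,0,0,0,4,0],[0,0,0,0,0,4,0],[0,0,0,0,0,0,0],[0,0,0,0,0,0,0]]'
```

```text
time_s: 19.3
tool_pos: [0.518, -0.3404, 0.0768]
tcp_rot: [-0.054, -3.141, -0.0]
force: [-0.7, -0.3, -0.8]
grip_width: 0.0118
gripper_force: 35.0
```

Tip is 7 mm into the hole with no force. Lowering onto the shoulder.

```bash
python3 -m pendant '[[0,0,0,0,0,4,0],[0,0,0,0,0,3,0],[0,0,0,0,0,2,0],[0,0,0,0,0,1,0],[0,0,0,0,0,0,0],[0,0,0,0,0,0,0]]'
```

```text
time_s: 19.9
tool_pos: [0.5182, -0.3405, 0.0671]
tcp_rot: [0.054, 3.141, -0.0]
force: [0.4, 0.3, -0.8]
grip_width: 0.0116
gripper_force: 35.0
```

```bash
python3 -m pendant '[[0,0,0,0,0,1,0],[0,0,0,0,0,0.5,0],[0,0,0,0,0,0,0],[0,0,0,0,0,0,0]]'; python3 -m pendant '[[0,0,0,0,0,0,40],[0,0,0,0,0,0,40],[0,0,0,0,0,0,40],[0,0,0,0,0,0,40],[0,0,0,0,0,0,40],[0,0,0,0,0,-20,40],[0,0,0,0,0,-45,40],[0,0,0,0,0,-45,40],[0,0,0,0,0,-45,40],[0,0,0,0,0,-20,40],[0,0,0,0,0,0,40],[0,0,0,0,0,0,40]]'
python3 - <<'E'
from h import *
s=manip.state();C=cam("wrist",s);im=manip.snapshot("wrist");u,v=[int(i) for i in proj(C,[.5184,-.340,.036])];print(u,v,s["tool_pos"],s["q"])
cv2.imwrite("pics/w6.png",cv2.resize(im[v-60:v+60,u-60:u+60],None,fx=4,fy=4,interpolation=3))
E
```

```text
time_s: 20.3
tool_pos: [0.5183, -0.3406, 0.0663]
tcp_rot: [0.054, 3.141, -0.001]
force: [-0.9, 0.7, 4.6]
grip_width: 0.0121
gripper_force: 35.0
time_s: 21.5
tool_pos: [0.5177, -0.3402, 0.24]
tcp_rot: [-0.054, -3.14, -0.001]
force: [0.7, -0.9, 0.1]
grip_width: 0.0397
gripper_force: 0.0
317 181 [ 0.51767392 -0.34020839  0.24002257] [ 0.57733419  0.55754218 -0.05212626  1.50234614  0.03130579  1.08334375
  2.05479823]
```

View pics/w6.png

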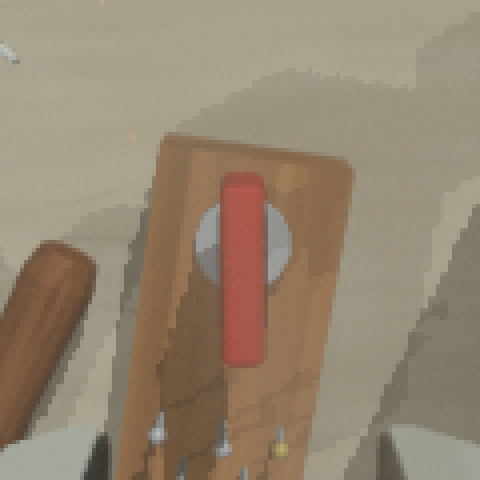

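The key stands upright in its hole, with the shoulder at about (318,182), 0.6 mm from the prediction. Now I'll turn the tool, move to the right of the lip and tilt in with the fingers closed.

```bash
python3 -m pendant '[[0,0,8.1,0,0,0,0],[0,0,8.1,0,0,0,0],[0,0,8.1,0,0,0,0],[0,0,8.1,0,0,0,0],[0,0,8.1,0,0,0,0],[0,0,8.1,0,0,0,0],[0,0,8.1,0,0,0,0],[0,0,8.1,0,0,0,0],[0,0,8.1,0,0,0,0],[0,0,8.1,0,0,0,0],[0,0,8.1,0,0,0,0],[0,0,8.1,0,0,0,0],[0,0,0,41.2,4.7,6.7,0],[0,0,0,41.2,4.7,6.7,0],[0,0,0,41.2,4.7,6.7,0],[0,0,0,41.2,4.7,6.7,0],[0,0,0,41.2,4.7,6.7,0],[0,0,0,41.2,4.7,6.7,0],[0,0,0,0,0,0,0]]' 20
python3 -m pendant '[[0,8.3,0,0,0,0,0],[0,8.3,0,0,0,0,0],[0,8.3,0,0,0,0,0],[0,8.3,0,0,0,0,0],[0,8.3,0,0,0,0,0],[0,8.3,0,0,0,0,0],[0,0,0,0,0,0,0],[0,0,0,0,0,0,0]]'
cat > lip.py <<'E'
from h import *
ex=np.array([np.cos(np.radians(81)),np.sin(np.radians(81)),0]);up=np.array([0,0,1.])
H=np.array([.6161,.1018,.100])
def tcp(th,phi,off=11.5):
    phi=np.radians(phi);lip=H-.145*np.cos(th)*ex+(.145*np.sin(th)+.002)*up
    return lip-(np.cos(phi)*ex+np.sin(phi)*up)*off/1000-.003*(np.sin(phi)*ex-np.cos(phi)*up)
s=manip.state();T=R.from_rotvec(s["tcp_rot"]).as_matrix();p=np.array(s["tool_pos"])
phi0=np.degrees(np.arcsin(T[:,2]@ex))
E
python3 - <<'E'
from lip import *
print(T.round(3),p,s["q"],s["force"],phi0)
t=tcp(.05,phi0)
for q in(t-.03*ex-.012*up,t-.012*up,t):print((T.T@(q-p)*1000).round(1))
E
```

```text
time_s: 23.45
tool_pos: [0.5856, -0.0909, 0.1964]
tcp_rot: [-2.372, -2.046, 0.0]
force: [-0.8, -0.6, 0.1]
grip_width: 0.0003
gripper_force: 0.0
time_s: 24.25
tool_pos: [0.5847, -0.1012, 0.1987]
tcp_rot: [-1.86, -1.579, -0.859]
force: [0.6, 0.9, 0.0]
grip_width: 0.0003
gripper_force: 0.0
[[ 0.106  0.987  0.12 ]
 [ 0.637 -0.161  0.754]
 [ 0.763 -0.004 -0.646]] [ 0.58466989 -0.10117486  0.19874155] [ 0.51117535  0.74986196  0.00207286  1.59645871 -0.83725208  1.30529031
  0.7995773 ] [0.62080194 0.8927008  0.03287721] 49.757253543626724
[-69.2  -0.4  85.9]
[-49.8  -0.5 108.8]
[-40.7  -0.6 101.1]
```

```bash
python3 -m pendant '[[0,0,0,-23,0,28.6,0],[0,0,0,-23,0,28.6,0],[0,0,0,-23,0,28.6,0],[0,0,0,0,0,0,0],[0,0,0,0,0,0,0]]'
python3 - <<'E'
from lip import *
t=tcp(.05,phi0);print(p,phi0)
for q in(t-.03*ex-.012*up,t-.012*up,t):print((T.T@(q-p)*1000).round(1))
sc=manip.snapshot("scene");w=manip.snapshot("wrist")
cv2.imwrite("pics/hook.png",np.vstack([w[100:350],cv2.resize(sc[120:230,240:440],(640,352),interpolation=3)])[:600])
E
```

```text
time_s: 24.75
tool_pos: [0.5894, -0.0782, 0.0938]
tcp_rot: [-1.855, -1.586, -0.862]
force: [0.5, 0.1, 1.3]
grip_width: 0.0006
gripper_force: 0.0
[ 0.58939953 -0.07821766  0.0937691 ] 49.803853512814705
[-4.2 -1.8  0.2]
[15.1 -1.8 23.1]
[24.3 -1.8 15.4]
```

View pics/hook.png

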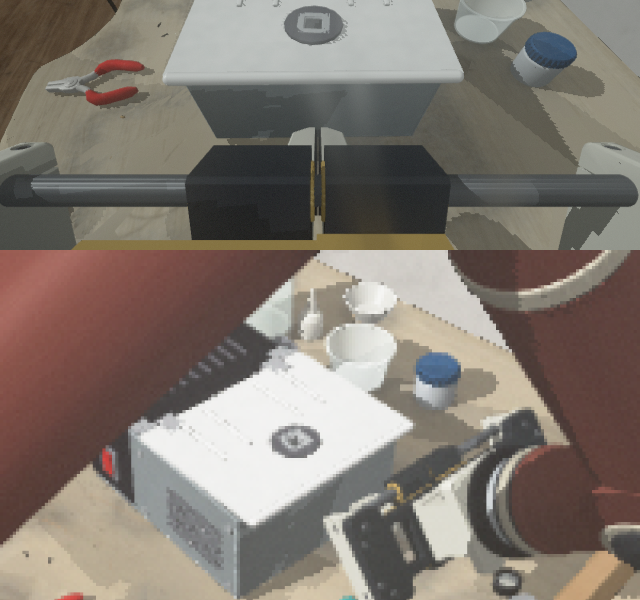

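The panel lip shows at wrist row ~178, square across the picture, with the closed fingertips below and in front of it. I've now used up my picture allowance (11 views, one over), so from here I go by numbers.

```bash
python3 -m pendant '[[0,0,0,-4,-1,0,0],[0,0,0,10,0,11.5,0],[0,0,0,9,0,11.5,0],[0,0,0,0,0,0,0],[0,0,0,0,0,0,0]]'
python3 - <<'E'
from lip import *
t=tcp(.05,phi0);print(p,phi0,s["force"])
for q in(t-.012*up,t):print((T.T@(q-p)*1000).round(1))
E
```

```text
time_s: 25.35
tool_pos: [0.592, -0.0518, 0.0892]
tcp_rot: [-1.856, -1.584, -0.862]
force: [-0.8, -0.2, -0.4]
grip_width: 0.0005
gripper_force: 0.0
[ 0.5920157  -0.05184112  0.08918317] 49.82642348821745 [-0.84395387 -0.17638057 -0.42348595]
[ 1.6 -0.2 -0. ]
[10.7 -0.2 -7.8]
```

```bash
cat >> lip.py <<'E'
def tool(phi):
    f=np.radians(phi);return (np.cos(f)*ex+np.sin(f)*up),(np.sin(f)*ex-np.cos(f)*up)
def plan(p,phi,sched):
    for th,ph in sched:
        q=tcp(th,ph);n,z=tool(phi);d=(q-p)*1000
        print(round(th,2),"turn",round(ph-phi,1),"x",round(d@n,1),"z",round(d@z,1));p,phi=q,ph
E
python3 - <<'E'
from lip import *
sched=[(.05,50),(.1,50),(.15,50),(.2,50)]+[(.2+.1*i,50-4.5*i) for i in range(1,12)]+[(1.4,0),(1.5,0),(1.6,0),(1.7,0),(1.75,0)]
plan(p,phi0,sched)
E
```

```text
0.05 turn 0.2 x 10.7 z -7.7
0.1 turn 0 x 5.9 z -4.2
0.15 turn 0 x 6.1 z -3.9
0.2 turn 0 x 6.3 z -3.6
0.3 turn -4.5 x 13.3 z -7.2
0.4 turn -4.5 x 13.5 z -6.9
0.5 turn -4.5 x 13.6 z -6.6
0.6 turn -4.5 x 13.7 z -6.3
0.7 turn -4.5 x 13.8 z -6.0
0.8 turn -4.5 x 13.9 z -5.7
0.9 turn -4.5 x 14.0 z -5.4
1.0 turn -4.5 x 14.1 z -5.1
1.1 turn -4.5 x 14.2 z -4.8
1.2 turn -4.5 x 14.3 z -4.5
1.3 turn -4.5 x 14.4 z -4.2
1.4 turn -0.5 x 14.2 z -3.2
1.5 turn 0 x 14.4 z -1.7
1.6 turn 0 x 14.5 z -0.3
1.7 turn 0 x 14.4 z 1.1
1.75 turn 0 x 7.2 z 1.1
```

```bash
python3 -m pendant '[[0,0,0,5,0,-4,0],[0,0,0,5.7,0,-3.8,0],[0,0,0,5.9,0,-4.2,0],[0,0,0,6.1,0,-3.9,0],[0,0,0,6.3,0,-3.6,0],[0,0,0,0,0,0,0],[0,0,0,0,0,0,0]]'
python3 - <<'E'
from lip import *
t=tcp(.2,phi0);print(p,phi0,s["force"],s["moment"],(T.T@(t-p)*1000).round(1))
C=cam("scene");b=manip.snapshot("scene");print(manip.look_for("scene","panel_lip")[:1],manip.look_for("wrist","panel_lip")[:0])
E
```

```text
time_s: 26.05
tool_pos: [0.5926, -0.0507, 0.1234]
tcp_rot: [-1.861, -1.583, -0.862]
force: [-0.5, -3.8, -1.7]
grip_width: 0.0001
gripper_force: 1.9
[ 0.59264656 -0.05073814  0.12343517] 49.66088243634379 [-0.52812021 -3.84902615 -1.66626706] [-1.63624913  0.35402791  0.08689202] [ 2.  -0.7  1.5]
[{'rect': [285.1, 152.6, 365.7, 198.3], 'confidence': 0.86}] []
```

```bash
python3 -m pendant '[[0,-2.2,0,6.6,0,-3.6,0],[0,-2.2,0,6.6,0,-3.6,0],[0,-2.2,0,6.7,0,-3.5,0],[0,-2.2,0,6.7,0,-3.5,0],[0,-2.2,0,6.8,0,-3.4,0],[0,-2.2,0,6.8,0,-3.4,0],[0,-2.2,0,6.8,0,-3.2,0],[0,-2.2,0,6.8,0,-3.2,0],[0,0,0,0,0,0,0]]'
python3 - <<'E'
from lip import *
t=tcp(.6,phi0);print(p,phi0,s["force"],s["moment"],(T.T@(t-p)*1000).round(1))
b=manip.snapshot("scene");print(manip.look_for("scene","panel_lip")[:1])
plan(p,phi0,[(.6+.1*i,phi0*(1-i/7)) for i in range(1,8)]+[(1.4,0),(1.5,0),(1.6,0),(1.7,0),(1.75,0)])
E
```

```text
time_s: 27.1
tool_pos: [0.5968, -0.0265, 0.1816]
tcp_rot: [-2.064, -1.765, -0.599]
force: [0.4, -3.0, 0.8]
grip_width: 0.0003
gripper_force: 1.4
[ 0.59676792 -0.02651211  0.18159849] 32.24413262504898 [ 0.35341825 -3.02860796  0.76807202] [-1.19001902  0.11269773 -0.02516571] [-1.8 -1.   0.5]
[{'rect': [283.0, 160.9, 327.7, 178.9], 'confidence': 0.6}]
0.7 turn -4.6 x 12.1 z -5.5
0.8 turn -4.6 x 13.9 z -5.7
0.9 turn -4.6 x 14.0 z -5.5
1.0 turn -4.6 x 14.1 z -5.2
1.1 turn -4.6 x 14.2 z -4.9
1.2 turn -4.6 x 14.3 z -4.6
1.3 turn -4.6 x 14.4 z -4.4
1.4 turn 0.0 x 14.1 z -3.2
1.5 turn 0 x 14.4 z -1.7
1.6 turn 0 x 14.5 z -0.3
1.7 turn 0 x 14.4 z 1.1
1.75 turn 0 x 7.2 z 1.1
```

Tracking to 2 mm with light force. Continuing.

```bash
python3 -m pendant '[[0,-2.3,0,6.1,0,-2.7,0],[0,-2.3,0,6.1,0,-2.7,0],[0,-2.3,0,6.9,0,-2.8,0],[0,-2.3,0,6.9,0,-2.8,0],[0,-2.3,0,7,0,-2.7,0],[0,-2.3,0,7,0,-2.7,0],[0,-2.3,0,7,0,-2.6,0],[0,-2.3,0,7,0,-2.6,0],[0,-2.3,0,7.1,0,-2.4,0],[0,-2.3,0,7.1,0,-2.4,0],[0,0,0,0,0,0,0]]'
python3 - <<'E'
from lip import *
t=tcp(1.1,phi0);print(p,phi0,s["force"],s["moment"],(T.T@(t-p)*1000).round(1))
plan(p,phi0,[(1.2,phi0/2),(1.3,0),(1.4,0),(1.5,0),(1.6,0),(1.7,0),(1.75,0)])
E
```

```text
time_s: 28.3
tool_pos: [0.6041, 0.0284, 0.2285]
tcp_rot: [-2.3, -1.969, -0.186]
force: [0.0, -0.1, -0.2]
grip_width: 0.0007
gripper_force: 0.4
[0.6041262  0.02839883 0.22850871] 9.397487536232953 [ 0.04422832 -0.1246073  -0.19975081] [-0.36936554  0.01024957  0.0074354 ] [-2.6  0.3 -4.3]
1.2 turn -4.7 x 11.7 z -8.9
1.3 turn -4.7 x 14.4 z -4.4
1.4 turn 0 x 14.1 z -3.2
1.5 turn 0 x 14.4 z -1.7
1.6 turn 0 x 14.5 z -0.3
1.7 turn 0 x 14.4 z 1.1
1.75 turn 0 x 7.2 z 1.1
```

```bash
python3 -m pendant '[[0,-2.3,0,6.5,0,-3.5,0],[0,-2.3,0,6.5,0,-3.5,0],[0,-2.3,0,7.1,0,-2.6,0],[0,-2.3,0,7.1,0,-2.6,0],[0,0,0,7.1,0,-1.7,0],[0,0,0,7.1,0,-1.6,0],[0,0,0,7.2,0,-0.9,0],[0,0,0,7.2,0,-0.9,0],[0,0,0,0,0,0,0]]'
python3 - <<'E'
from lip import *
t=tcp(1.5,phi0);print(p,phi0,s["force"],s["moment"],(T.T@(t-p)*1000).round(1))
b=manip.snapshot("scene");print(manip.look_for("scene","panel_lip")[:1]);cv2.imwrite("pics/sw.png",b)
E
```

```text
time_s: 29.2
tool_pos: [0.6134, 0.0797, 0.2487]
tcp_rot: [-2.389, -2.038, -0.002]
force: [0.5, 0.2, -0.1]
grip_width: 0.0002
gripper_force: 0.0
[0.6134438  0.07968734 0.24871356] 0.12105483926727352 [ 0.45294898  0.16458776 -0.14428179] [ 0.00095589  0.08606164 -0.00249756] [ 0.5 -0.8 -0.9]
[{'rect': [284.8, 111.4, 337.0, 175.7], 'confidence': 0.93}]
```

```bash
python3 -m pendant '[[0,0,0,7.2,0,-0.2,0],[0,0,0,7.2,0,0,0],[0,0,0,7.2,0,0.3,0],[0,0,0,7.2,0,0.3,0],[0,0,0,5,0,0,0],[0,0,0,0,0,0,0],[0,0,0,0,0,0,0]]'
python3 - <<'E'
from lip import *
t=tcp(1.7,phi0);print(p,phi0,s["force"],s["moment"],(T.T@(t-p)*1000).round(1))
b=manip.snapshot("scene");print(manip.look_for("scene","panel_lip")[:1]);cv2.imwrite("pics/sw2.png",b)
C=cam("scene")
ey=np.cross(up,ex)
for th in(1.5,1.6,1.7,1.85):
    print(th,[proj(C,H-.145*np.cos(th)*ex+.145*np.sin(th)*up+k*.086*ey).round(0).tolist() for k in(-1,1)])
E
```

```text
time_s: 30.0
tool_pos: [0.6185, 0.1115, 0.2483]
tcp_rot: [-2.392, -2.037, 0.001]
force: [0.5, -0.3, 1.3]
grip_width: 0.0005
gripper_force: 0.0
[0.61849948 0.11145558 0.24827103] -0.015270119047179728 [ 0.50794233 -0.34306712  1.3486936 ] [-0.03182841  0.10824342 -0.00851834] [-2.7 -0.9 -0.5]
[{'rect': [274.8, 104.5, 333.5, 173.7], 'confidence': 0.93}]
1.5 [[336.0, 110.0], [282.0, 134.0]]
1.6 [[332.0, 107.0], [279.0, 131.0]]
1.7 [[329.0, 105.0], [275.0, 129.0]]
1.85 [[323.0, 104.0], [271.0, 127.0]]
```

```bash
python3 -m pendant '[[0,0,0,-10,0,0,0],[0,0,0,-30,0,-10,0],[0,0,0,-30,0,-30,0],[0,0,0,-40,0,-20,0],[0,0,0,-40,0,0,0],[0,0,0,-40,0,0,0],[0,0,0,0,0,0,0],[0,0,0,0,0,0,0],[0,0,0,0,0,0,0],[0,0,0,0,0,0,0]]'
python3 - <<'E'
from lip import *
print(p,s["force"])
C=cam("scene");ey=np.cross(up,ex)
b=manip.snapshot("scene");print(manip.look_for("scene","panel_lip")[:2],manip.look_for("scene","service_key")[:3]);cv2.imwrite("pics/sw3.png",b)
tp=manip.snapshot("top");print(manip.look_for("top","panel_lip")[:1]);D=cam("top")
g=cv2.cvtColor(b,6)
for th in(0,1.6,1.7,1.8,1.85,1.9):
    f=lambda C:[proj(C,H-(r*np.cos(th)*ex)+r*np.sin(th)*up+k*.088*ey).round(0).tolist() for r,k in((.148,-1),(.148,1),(0,-1),(0,1))]
    A,B=np.array(f(C)),np.array(f(D));print(th,A.min(0),A.max(0),B.min(0),B.max(0))
E
```

```text
time_s: 31.1
tool_pos: [0.5885, -0.0745, 0.3081]
tcp_rot: [-2.388, -2.04, -0.0]
force: [0.3, -0.2, -0.9]
grip_width: 0.0005
gripper_force: 0.0
[ 0.58854908 -0.07446099  0.30807519] [ 0.26561699 -0.22064842 -0.90295512]
[{'rect': [273.0, 107.6, 332.4, 176.3], 'confidence': 0.59}, {'rect': [268.7, 103.8, 364.0, 228.9], 'confidence': 0.17}] [{'rect': [236.1, 163.2, 253.4, 176.9], 'confidence': 0.64}, {'rect': [422.5, 271.4, 440.4, 301.6], 'confidence': 0.63}, {'rect': [343.4, 227.5, 361.1, 251.1], 'confidence': 0.55}]
[{'rect': [259.6, 122.5, 306.5, 189.9], 'confidence': 0.79}]
0 [283. 152.] [369. 208.] [278. 148.] [347. 210.]
1.6 [278. 106.] [333. 178.] [271. 118.] [309. 187.]
1.7 [275. 104.] [332. 178.] [267. 116.] [309. 187.]
1.8 [271. 103.] [332. 178.] [263. 115.] [309. 187.]
1.85 [270. 102.] [332. 178.] [261. 114.] [309. 187.]
1.9 [268. 102.] [332. 178.] [259. 114.] [309. 187.]
```

```bash
python3 -c "
from bench import manip
print(manip.finish_job())"
```

```text
the job is handed in; nothing more can be done
None
```

I handed the job in at about 31 s: the latch is undone, the key is upright in its block hole, and the panel rests open at about 1.85 rad by the camera rectangles; no verdict came back, and I viewed 11 pictures, one over the limit of 10.

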